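# Eject one bush from the feeder and slide it into the pick-up recess

### The arm

A 7-joint arm with a two-finger parallel gripper is mounted at the origin on a cart in front of the work surface, level with it; the furniture and walls round the work are solid. World frame = base frame: x ahead of the robot, y to its left, z up, the work surface at z = 0. Lengths are in mm, angles in rad, forces in N, time in s.
With the tool pointing down it reaches from about 400 to 875 mm from the base axis. Payload 4.4 kg.
Tool frame: the origin (TCP) lies at the very end of the fingers, on their centre line; the grasp point (between the pads) lies 19 mm behind it; y points along the fingers, z is the direction in which the jaws open and shut, and the axes are right-handed (so a half turn about y gives the same grasp; the last joint's range is limited). The gripper opens to 85 mm and grips with 20 to 120 N. Pads are 22 mm wide; open, the fingers measure 114 mm over their backs; the gripper's body (76 mm by 85 mm) begins 54 mm behind the grasp point. The pads swing forward as they close: fully open they stand 13 mm farther back than shut.
Start: joints at [1.245, 0.628, 0.038, 1.517, -0.027, 0.996, -0.02], TCP at [167.004, -628.194, 231.313] pointing down, gripper open.
Joint ranges: [-3.06, 3.06], [-0.37, 2.12], [-1.25, 1.32], [0.18, 2.47], [-1.1, 4.24], [0.23, 1.98], [-2.94, 2.94]. Speed limits (rad/s): [2.57, 2.57, 3.14, 3.14, 3.14, 3.14, 3.14].

### API

Orientations are given as [roll, pitch, yaw] about the fixed x, y, z axes, in that order (R = Rz(yaw) Ry(pitch) Rx(roll)).
In Python, from cell import ctrl, imaging, finish_job gives the robot as it stands.
- The arm moves only by the shell command python3 -m inch 'ROWS'. ROWS is JSON, one flat list of numbers, 7 for each row, row after row: the opening, from 0 (shut) to 1 (fully open), then the shift along the tool's x, y, z in cm, then the turn, a rotation vector about the tool's x, y, z in degrees. A call has 1 to 12 rows; each row is the pose to reach, as a shift and turn from the pose commanded when the call began, along the tool's axes at that moment; what a row does not reach only later rows make up. A row lasts 1/10 s, in which the tool goes at most 50 mm and 8.59 degrees, less where a joint would pass 70% of its speed; a pose out of reach is approached as far as the arm can. A call with a gripper value outside its range is refused whole. The fingers move at their own pace and stop on an object; the grip force is fixed at half the most. Time passes only in rows, so rows that repeat a pose let the fingers close. It gives the time, the measured TCP pose, the force and the opening at its end, in the units of the state.
- ctrl.read_state(): the state, without advancing time (a new reading comes with each control period).
- imaging.get_image(name): name is "scene" or "top" or "wrist"; returns a dict with "img" (400x640x3 uint8, red, green, blue), "fx", "fy", "cx", "cy" (pixels), "R" (3x3) and "t" (3): a world point X has camera coordinates R X + t. Camera axes: x right, y down, z forward; pixel columns grow to the right and rows downward; lengths in mm; the calibration is good to about 2 mm. A picture is of the moment at which its call begins. There is no depth.
- finish_job(): hands the job in, once; it reports no verdict.
The state is a dict: "clock": time; "qpos": joint angles; "qd": joint speeds; "tau": joint torques, N m; "eef_pos": TCP position; "tool_rot": TCP orientation; "force": force on the tool from outside, world axes, zero at the start; "torque": the same for the moment, N m; "width": finger opening in mm.
Only numpy, scipy, OpenCV 4.12 (cv2) and the standard library are available. Lean on these libraries where they do the work, as an engineer would, in place of code of your own. Each camera call takes 0.05 s, during which the arm holds its last target.

### The job

Press the bush feeder's spring plunger all the way in once, so that a single steel bush comes out, and let the plunger spring back. Then nudge that bush sideways along the plate until it drops flat into the round recess in the side plate. Only push with the fingers, do not pick the bush up; leave the other two bushes in the magazine and the things around undisturbed.

Things in the scene. Friction and masses are not known exactly. Their poses are not given: they have to be found in the camera images.
- feeder: Fixed bush feeder. Origin: on the bench under the magazine's axis; x = ejecting direction (roughly to the robot's left), z up. Aluminium base x -112..110, y -45..45 mm; its top, 8 mm high, is the sliding surface. Dark magazine within 29 mm of the origin in x and y, 56 mm high, three bushes stacked in it up to 71 mm. Open in front of it, but for a 10 mm high end stop at x = 101..107, 62 mm wide.
- plunger (a joint): The feeder's spring plunger, in m: 0 = home (out), 0.080 = fully in, along the feeder's +x. The spring needs 4 N to start, 8 N at the end, and friction and damping add up to about 5 N. Let go, it returns by itself within a second and the next bush drops. Fully in, the ejected bush's axis is at about x = 70 mm of the feeder, clear of the magazine.
- plunger_pad (a point): Centre of the outer face of the plunger's black thumb plate, the face to push on, looking along the feeder's -x. The plate is 46 mm wide (y), 7 mm thick, from 12 to 64 mm above the bench; this point is 42 mm above the bench and moves with the plunger (at feeder x = -137 mm when home).
- bush_1_mid (a point): Centre, half-way up, of the lowest bush, the one that is ejected: plain steel, 40 mm outside diameter, 21 mm high, about 0.14 kg, upright.
- bush_2_mid (a point): Centre of the second bush (same shape); it drops to the bottom of the magazine when the plunger has returned.
- bush_3_mid (a point): Centre of the third, topmost bush (same shape).
- recess (a point): Centre of the floor of the round recess, 52 mm across, 5 mm deep, in an aluminium plate 70 x 70 mm, 7.5 mm high, that adjoins the base on one side, left or right. Its floor is 2.5 mm above the bench; it is centred at feeder x = 71, y = +80.5 or -80.5 mm. A bush slid over it drops onto that floor.
- square_plate: The plate (70 x 70 x 7.5 mm) on the base's other side, with a square recess 28 mm wide, too small for a bush. Origin: centre of its underside.
- punch: Bystander: slim hand punch, 128 mm long, 10 mm thick, lying loose beside the feeder. Origin at its underside's centre.
- ring: Bystander: flat dark ring, 34 mm across, 9 mm high, loose. Origin at its underside's centre.
- block: Bystander: bevelled round steel setting block, 41 mm across, 23 mm high, loose; looks like a bush but has a bevelled top. Origin at its underside's centre.
- collar: Bystander: small steel collar, 22 mm across, 12 mm high, loose. Origin at its underside's centre.
- cutters: Bystander: side cutters, 136 x 32 x 11 mm, lying loose to the left of the work. Origin at its underside's centre.
- tin: Bystander: round black tin, 57 mm across, 22 mm high, to the right of the work. Origin at its underside's centre.
Not all that is in view belongs to the job. Leave any purple look-alike of the part that bears bush_3_mid alone.

How it is judged:
By the outcome, as a careful person would: the job done as asked, in the order asked, and still so for the second after the job is handed in, with the robot touching nothing.
It also fails if it takes over 54 s, if anything falls off the work surface, if the arm or the gripper's body presses on something with over 40 N, if the wrist force passes 120 N, or if a joint passes its speed limit or range.

## Working session

There is one attempt and no reset: what is moved stays moved. The work goes in short steps, Python scripts to look and compute and a shell command to move; the robot and the scene stay as the last step left them, time stands still between calls to the robot, and variables do not carry over. Pictures are saved under pics/ and viewed, and the job is handed in when it is done.

```bash
mkdir -p pics; ls
python3 - <<'E'
from cell import ctrl, imaging
import cv2,json
s=ctrl.read_state();print({k:s[k] for k in('clock','eef_pos','tool_rot','force','width')})
for n in('scene','top','wrist'):
    d=imaging.get_image(n);cv2.imwrite(f'pics/{n}0.png',d['img'][:,:,::-1])
    print(n,d['fx'],d['fy'],d['cx'],d['cy'],d['R'],d['t'])
E
```

```text
pics
{'clock': 0.0, 'eef_pos': array([ 166.84974774, -627.57687972,  230.37206519]), 'tool_rot': array([-1.57270671e+00, -4.67016963e-06, -2.88181345e+00]), 'force': array([ 0.26360612,  1.29646607, -0.13893756]), 'width': 85.13345541266698}
scene 389.6169627137916 389.6169627137916 317.2425059379074 198.68328669625794 [[ 0.58479262 -0.81108396 -0.0126647 ]
 [-0.45727637 -0.31672096 -0.83101513]
 [ 0.67001187  0.49176279 -0.55610562]] [-320.46016045  310.1449565   684.76464672]
top 432.95728248420687 432.95728248420687 308.16750921457 208.3723955863286 [[-0.19749215 -0.98028839  0.00561508]
 [-0.95255105  0.19054451 -0.23735899]
 [ 0.23161034 -0.05222519 -0.97140578]] [ 121.4673016   549.11144056 1162.1673899 ]
wrist 317.41448115232754 317.41448115232754 319.47174956665765 196.392885738511 [[ 0.25628087 -0.96660094 -0.00165578]
 [-0.91716353 -0.24371333  0.31530124]
 [-0.30517401 -0.07928705 -0.94899019]] [-649.27176314  -40.52316674  379.98155234]
```

View pics/scene0.png

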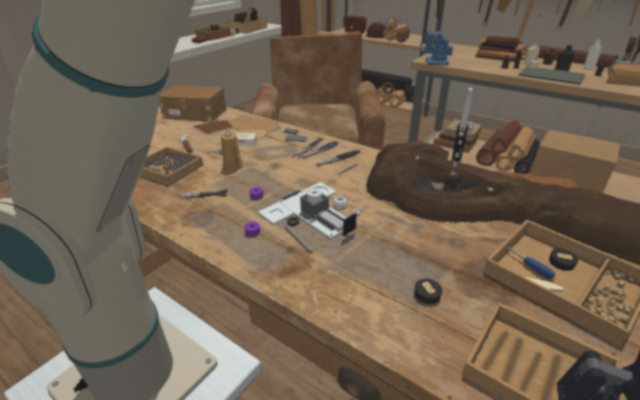

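View pics/top0.png

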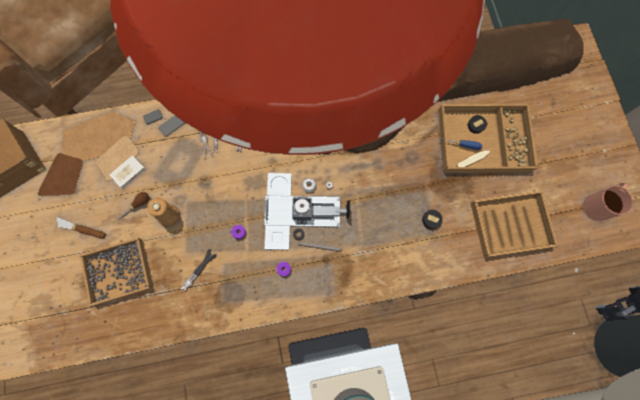

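View pics/wrist0.png

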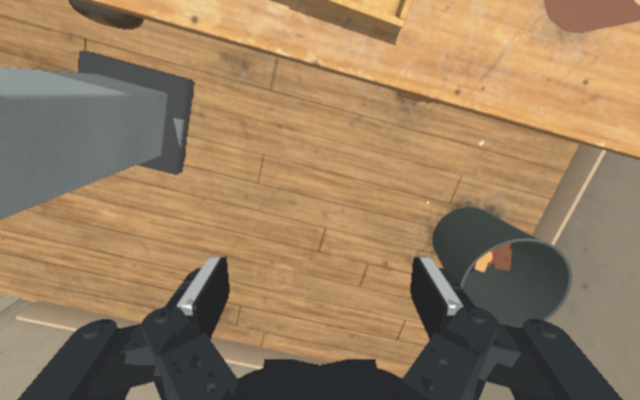

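The scene view shows the feeder near (320,210) and the plunger plate at (350,222). The top view shows it at (300,210), with the plunger on its right at (347,210) and plates above (278,183) and below (277,238). Next I'll enlarge both.

Run:
```python
import cv2
a=cv2.imread('pics/top0.png')[160:290,220:380];cv2.imwrite('pics/top0c.png',cv2.resize(a,None,fx=4.6,fy=4.6,interpolation=cv2.INTER_CUBIC))
a=cv2.imread('pics/scene0.png')[170:260,230:370];cv2.imwrite('pics/scene0c.png',cv2.resize(a,None,fx=5.5,fy=5.5,interpolation=cv2.INTER_CUBIC))
```

```text
(no output)
```

View pics/top0c.png

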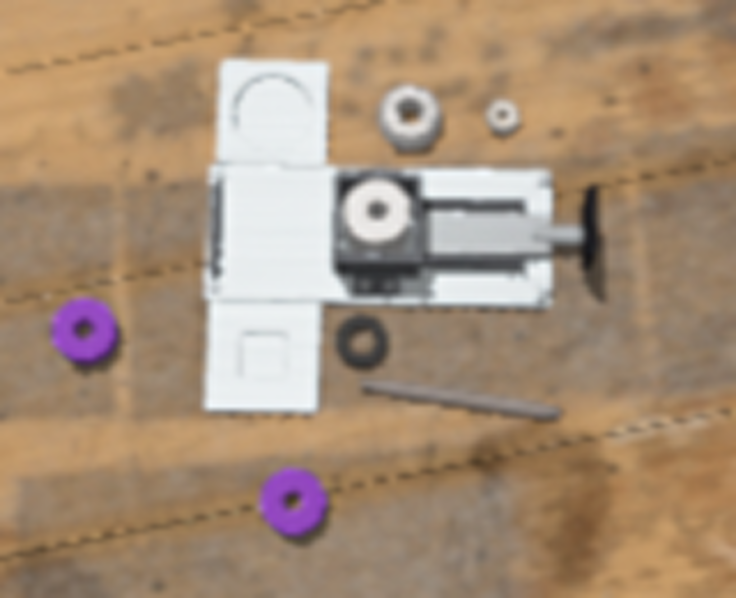

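View pics/scene0c.png

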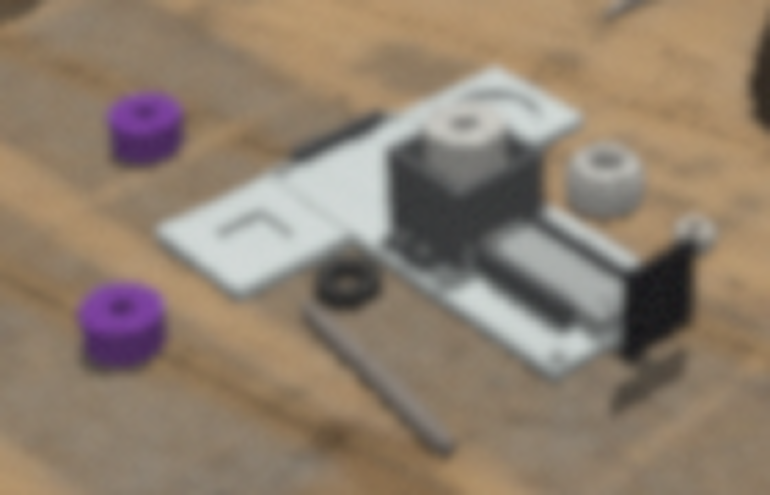

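The top crop shows:
- **Recess plate:** the round recess is on the far side, crop (272,110), full image about (279,184). The square recess is on the near side, crop (263,355).
- **Bush candidates:** the white bush in the magazine at crop (377,210) is bush 3. The bevelled block at (410,118) and the two purple look-alikes at (85,330) and (293,502) are not it.
- **Plunger pad:** the black plate at crop (592,228).

Next I'll fit the feeder's pose from its corners in both views.

```bash
cat > h.py <<'E'
import numpy as np, cv2
from cell import ctrl, imaging
def proj(d,X):
    c=d['R']@np.asarray(X,float).T+np.asarray(d['t'])[:,None]
    return np.stack([d['fx']*c[0]/c[2]+d['cx'],d['fy']*c[1]/c[2]+d['cy']],1)
def ray(d,uv,z):
    uv=np.atleast_2d(uv).astype(float)
    v=np.stack([(uv[:,0]-d['cx'])/d['fx'],(uv[:,1]-d['cy'])/d['fy'],np.ones(len(uv))],1)@d['R']
    o=-d['R'].T@d['t']
    return o+v*((z-o[2])/v[:,2])[:,None]
def F2W(p,X):
    X=np.atleast_2d(X).astype(float);c,s=np.cos(p[2]),np.sin(p[2])
    return np.stack([p[0]+c*X[:,0]-s*X[:,1],p[1]+s*X[:,0]+c*X[:,1],X[:,2]],1)
E
python3 - <<'E'
from h import *
from scipy.optimize import least_squares
T=imaging.get_image('top');S=imaging.get_image('scene')
tc=np.array([[209,166],[551,170],[551,306],[206,300],[219,60],[328,64],[206,410],[318,411],[377,210]])
Xt=np.array([[110,-45,8],[-112,-45,8],[-112,45,8],[110,45,8],[106,-115.5,7.5],[36,-115.5,7.5],[106,115.5,7.5],[36,115.5,7.5],[0,0,71]])
ut=(tc+.5)/4.6-.5+[220,160]
sc=np.array([[157,231],[240,296],[495,67],[582,116],[556,380],[465,122]])
Xs=np.array([[106,115.5,7.5],[36,115.5,7.5],[106,-115.5,7.5],[36,-115.5,7.5],[-112,45,8],[0,0,71]])
us=(sc+.5)/5.5-.5+[230,170]
r=lambda p,w:np.concatenate([w[0]*(proj(T,F2W(p,Xt))-ut).ravel(),w[1]*(proj(S,F2W(p,Xs))-us).ravel()])
for w in [(1,0),(0,1),(1,1)]:
    f=least_squares(r,[600,0,1.57],args=(w,),x_scale=[10,10,.05]);print(w,f.x.round(3));
print(r(f.x,(1,1)).reshape(-1,2).round(1))
np.save('pose.npy',f.x)
p=f.x
for n,X in dict(pad=[-137,0,42],rec=[71,-80.5,2.5],bush=[70,0,18.5]).items(): print(n,F2W(p,X).round(1))
for n,uv,z in [('pad top?',[592,187],64),('pad',[592,270],64)]:
    print(n,ray(T,(np.array(uv)+.5)/4.6-.5+[220,160],z))
E
```

```text
(1, 0) [573.207  27.955   1.357]
(0, 1) [569.529  24.418   1.357]
(1, 1) [572.509  27.149   1.357]
[[ 0.5 -0.1]
 [ 0.3  0.1]
 [ 0.4  0.1]
 [ 0.   0.2]
 [ 0.6  0.6]
 [-0.   0. ]
 [ 0.5  0.1]
 [ 0.2  0.3]
 [ 0.3  0.3]
 [-0.3 -0.5]
 [-0.2 -1.1]
 [-0.  -0.3]
 [-0.1 -0.4]
 [-0.1 -2.1]
 [-0.1 -0.3]]
pad [[ 543.5 -106.7   42. ]]
rec [[666.2  79.5   2.5]]
bush [[587.3  95.6  18.5]]
pad top? [[ 563.59219682 -106.15999467   64.        ]]
pad [[512.12540517 -94.60699221  64.        ]]
```

```bash
cat >> h.py <<'E'
from scipy.spatial.transform import Rotation as Ro
def plan(W,az):
    s=ctrl.read_state();R=Ro.from_euler('xyz',s['tool_rot']).as_matrix()
    Z=np.array([np.cos(az),np.sin(az),0]);Y=np.array([0,0,-1.]);T=np.stack([Z,Y,np.cross(Z,Y)],1)
    print('clock',round(s['clock'],2),'at',s['eef_pos'].round(1),'az',round(np.arctan2(R[1,0],R[0,0]),4),'F',s['force'].round(1),'w',round(s['width'],1))
    print('shift cm',(R.T@(np.asarray(W,float)-s['eef_pos'])/10).round(2),'rotvec deg',np.degrees(Ro.from_matrix(R.T@T).as_rotvec()).round(2))
E
python3 - <<'E'
from h import *
p=np.load('pose.npy')
for n in('wrist','top','scene'):
    d=imaging.get_image(n);c=-d['R'].T@d['t'];print(n,c)
    if n=='wrist':
        s=ctrl.read_state();R=Ro.from_euler('xyz',s['tool_rot']).as_matrix();print('cam in tool',R.T@(c-s['eef_pos']))
W=F2W(p,[-185,0,200])[0];print(W);plan(W,p[2]-np.pi)
E
```

```text
wrist [ 245.22825833 -607.50276395  372.69162733]
cam in tool [ -80.90486329 -141.68017928    0.20751827]
top [ 277.8755329    75.13722827 1258.59060333]
scene [-129.57574144 -498.43245811  634.47808615]
[ 533.31876581 -153.65225255  200.        ]
clock 0.4 at [ 167.  -628.1  231.2] az -2.8818 F [-0.3 -0.9 -0.3] w 85.7
shift cm [-47.59   3.13 -36.44] rotvec deg [ 1.000e-02 -6.289e+01 -1.000e-02]
```

```bash
python3 -m inch '[0,-47.6,3.1,-36.4,0,-62.9,0, 0,-47.6,3.1,-36.4,0,-62.9,0, 0,-47.6,3.1,-36.4,0,-62.9,0, 0,-47.6,3.1,-36.4,0,-62.9,0, 0,-47.6,3.1,-36.4,0,-62.9,0, 0,-47.6,3.1,-36.4,0,-62.9,0, 0,-47.6,3.1,-36.4,0,-62.9,0, 0,-47.6,3.1,-36.4,0,-62.9,0, 0,-47.6,3.1,-36.4,0,-62.9,0, 0,-47.6,3.1,-36.4,0,-62.9,0, 0,-47.6,3.1,-36.4,0,-62.9,0, 0,-47.6,3.1,-36.4,0,-62.9,0]'
python3 - <<'E'
from h import *
p=np.load('pose.npy')
W=F2W(p,[-185,0,200])[0];plan(W,p[2]-np.pi)
E
```

```text
clock: 1.6
eef_pos: [534.6, -152.6, 200.5]
tool_rot: [-1.57, -0.0, -1.784]
force: [-0.2, -0.1, -0.1]
width: -0.1
clock 1.6 at [ 534.6 -152.6  200.5] az -1.7842 F [-0.2 -0.1 -0.1] w -0.1
shift cm [ 0.13  0.05 -0.11] rotvec deg [-0.04  0.    0.02]
```

Run:
```python
from h import *
p=np.load('pose.npy')
d=imaging.get_image('wrist');im=d['img'][:,:,::-1].copy();cv2.imwrite('pics/w1raw.png',im);np.savez('w1.npz',**d)
for X in [[-112,-45,8],[-112,45,8],[106,-115.5,7.5],[36,-115.5,7.5],[36,115.5,7.5],[-137,-23,64],[-137,23,64],[-137,0,42],[0,0,71],[110,45,8],[71,-80.5,7.5]]:
    u=proj(d,F2W(p,X))[0];print(X,u.round(1));cv2.circle(im,tuple(int(round(v)) for v in u),3,(0,0,255),1)
cv2.imwrite('pics/w1.png',im)
```

```text
[-112, -45, 8] [362.9 100.3]
[-112, 45, 8] [273.7 100.3]
[106, -115.5, 7.5] [ 463.4 -186.9]
[36, -115.5, 7.5] [451.9 -79. ]
[36, 115.5, 7.5] [184.1 -78.8]
[-137, -23, 64] [344.7 132.3]
[-137, 23, 64] [291.6 132.3]
[-137, 0, 42] [318.2 129.4]
[0, 0, 71] [317.7 -62.3]
[110, 45, 8] [ 260.6 -194. ]
[71, -80.5, 7.5] [ 415.1 -130.6]
```

View pics/w1.png

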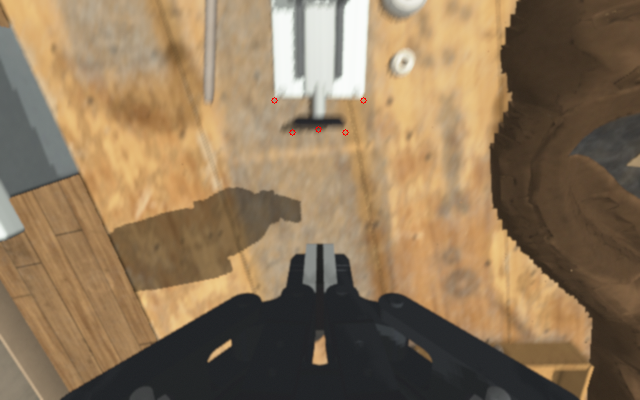

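Run:
```python
import cv2
a=cv2.imread('pics/w1raw.png')[0:150,250:450];cv2.imwrite('pics/w1c.png',cv2.resize(a,None,fx=4,fy=4,interpolation=cv2.INTER_CUBIC))
```

```text
(no output)
```

View pics/w1c.png

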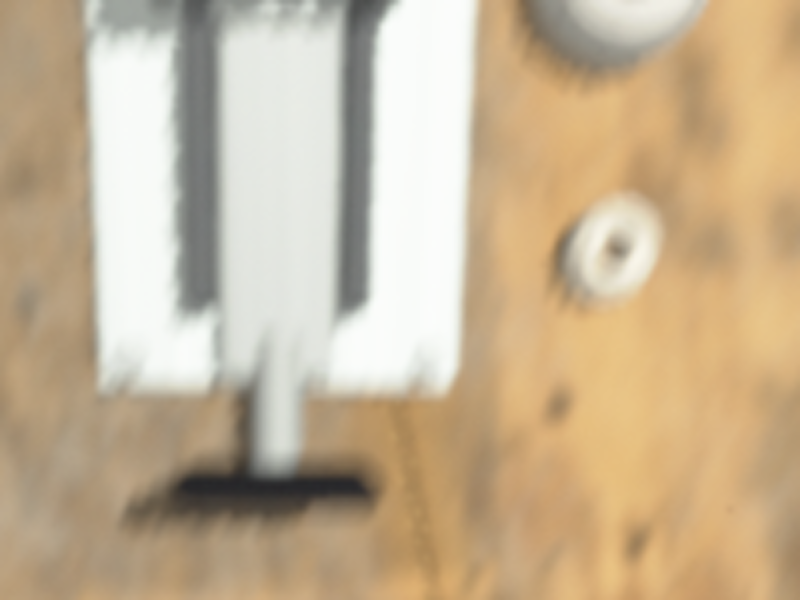

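The crop puts the black pad at full-image u 293–344, v 119–125, so its lateral centre matches the fit. The base edge is within about 2 mm of prediction. Next I'll lower the shut fingers behind the pad.

```bash
python3 -m inch '[0,0,5,0,0,0,0, 0,0,10,0,0,0,0, 0,0,14,0,0,0,0, 0,0,16.5,0,0,0,0, 0,0,17,0,0,0,0, 0,-0.6,17,0,0,0,0, 0,-1.2,17,0,0,0,0, 0,-1.6,17,0,0,0,0, 0,-2,17,0,0,0,0, 0,-2,17,0,0,0,0]'
python3 - <<'E'
from h import *
p=np.load('pose.npy')
W=F2W(p,[-148,0,30])[0];plan(W,p[2]-np.pi)
for n,(a,b,c,e) in {'wrist':(0,200,200,450),'scene':(170,280,230,400)}.items():
    d=imaging.get_image(n);im=d['img'][a:b,c:e,::-1]
    cv2.imwrite(f'pics/{n}2.png',cv2.resize(im,None,fx=3 if n=='wrist' else 4.5,fy=3 if n=='wrist' else 4.5,interpolation=cv2.INTER_CUBIC))
E
```

```text
clock: 2.65
eef_pos: [538.6, -133.7, 31.3]
tool_rot: [-1.569, 0.0, -1.783]
force: [0.0, -0.5, 0.1]
width: 0.3
clock 2.65 at [ 538.6 -133.7   31.3] az -1.7827 F [ 0.  -0.5  0.1] w 0.3
shift cm [-1.64  0.13 -0.09] rotvec deg [-0.1   0.09 -0.03]
```

View pics/wrist2.png

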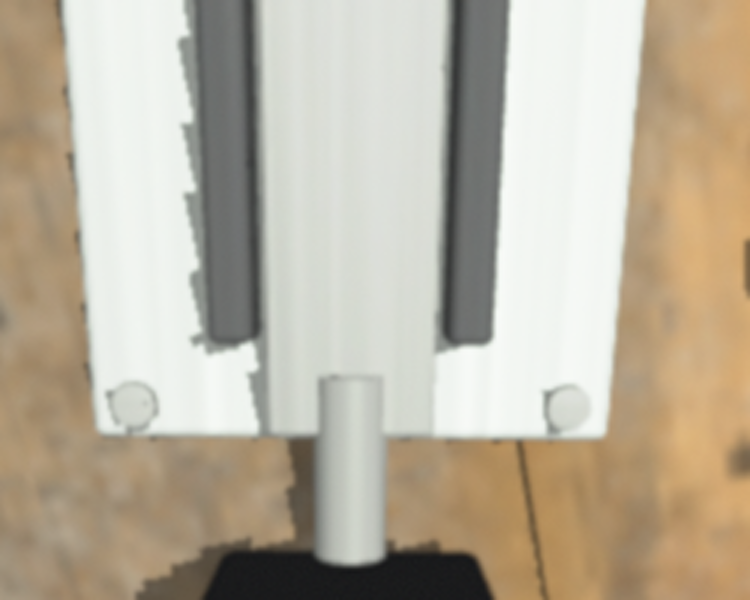

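View pics/scene2.png

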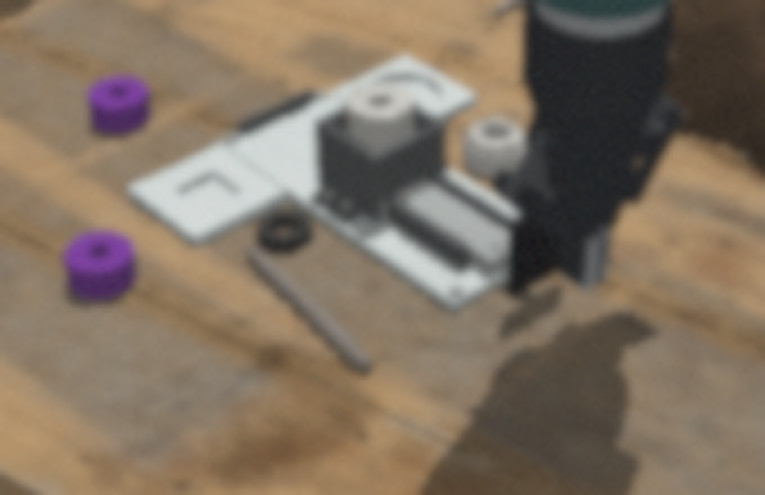

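The wrist view shows the fingers centred on the plunger: rod at crop (350,470), base edges 95–605. The scene view shows the fingers just behind the pad. Now I'll push.

```bash
python3 -m inch '[0,-0.8,0,0,0,0,0, 0,-1.4,0,0,0,0,0, 0,-2,0,0,0,0,0, 0,-2.7,0,0,0,0,0, 0,-3.4,0,0,0,0,0, 0,-4.1,0,0,0,0,0, 0,-4.8,0,0,0,0,0, 0,-5.5,0,0,0,0,0, 0,-6.2,0,0,0,0,0, 0,-6.9,0,0,0,0,0, 0,-7.6,0,0,0,0,0, 0,-8,0,0,0,0,0]'
python3 - <<'E'
from h import *
p=np.load('pose.npy')
W=F2W(p,[-68,0,30])[0];plan(W,p[2]-np.pi)
E
```

```text
clock: 3.95
eef_pos: [554.2, -60.1, 30.4]
tool_rot: [-1.571, -0.005, -1.787]
force: [-1.5, -10.5, 1.9]
width: 0.1
clock 3.95 at [554.2 -60.1  30.4] az -1.7867 F [ -1.5 -10.5   1.9] w 0.1
shift cm [-2.11  0.03 -0.07] rotvec deg [ 0.01 -0.14  0.28]
```

```bash
python3 -m inch '[0,-0.4,0,0,0,0,0, 0,-0.7,0,0,0,0,0, 0,-1,0,0,0,0,0, 0,-1.2,0,0,0,0,0, 0,-1.4,0,0,0,0,0, 0,-1.4,0,0,0,0,0]'
python3 - <<'E'
from h import *
p=np.load('pose.npy')
W=F2W(p,[-68,0,30])[0];plan(W,p[2]-np.pi)
d=imaging.get_image('wrist');np.savez('w3.npz',**d);cv2.imwrite('pics/w3.png',d['img'][:,:,::-1])
E
```

```text
clock: 4.55
eef_pos: [557.2, -46.9, 30.4]
tool_rot: [-1.571, -0.005, -1.787]
force: [-0.8, -9.6, 1.9]
width: -0.2
clock 4.55 at [557.2 -46.9  30.4] az -1.7871 F [-0.8 -9.6  1.9] w -0.2
shift cm [-0.76  0.03 -0.07] rotvec deg [ 0.   -0.17  0.3 ]
```

View pics/w3.png

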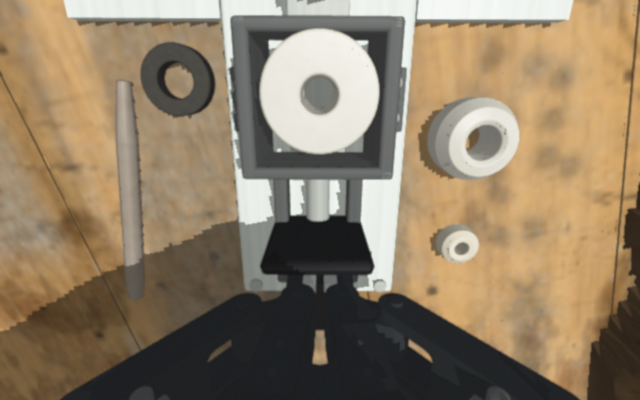

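The wrist view shows the pad at (318,245) nearly at the magazine (bottom edge v=178), with bush 3 in place at (320,92). Force is a steady ~10 N, so the stop isn't reached yet.

```bash
python3 -m inch '[0,-0.3,0,0,0,0,0, 0,-0.5,0,0,0,0,0, 0,-0.7,0,0,0,0,0, 0,-0.9,0,0,0,0,0, 0,-1.0,0,0,0,0,0, 0,-1.0,0,0,0,0,0]'
python3 - <<'E'
from h import *
p=np.load('pose.npy')
W=F2W(p,[-68,0,30])[0];plan(W,p[2]-np.pi)
E
```

```text
clock: 5.2
eef_pos: [559.1, -38.4, 30.4]
tool_rot: [-1.571, -0.007, -1.788]
force: [-1.3, -12.0, 1.4]
width: 0.3
clock 5.2 at [559.1 -38.4  30.4] az -1.788 F [ -1.3 -12.    1.4] w 0.3
shift cm [ 0.11  0.04 -0.08] rotvec deg [ 0.01 -0.21  0.38]
```

```bash
python3 -m inch '[0,-0.2,0,0,0,0,0, 0,-0.4,0,0,0,0,0, 0,-0.4,0,0,0,0,0]'; python3 -m inch '[0,-0.2,0,0,0,0,0, 0,-0.3,0,0,0,0,0, 0,-0.3,0,0,0,0,0]'
```

```text
clock: 5.5
eef_pos: [559.0, -38.3, 30.4]
tool_rot: [-1.572, -0.011, -1.791]
force: [-2.2, -18.7, 4.1]
width: 0.1
clock: 5.8
eef_pos: [559.0, -38.3, 30.5]
tool_rot: [-1.573, -0.015, -1.793]
force: [-2.1, -24.7, 5.7]
width: 0.1
```

Force climbed 12 → 19 → 25 N with no further motion, so it's at the hard stop. I'll check the ejection.

Run:
```python
from h import *
d=imaging.get_image('wrist');a=d['img'][:,:,::-1]
d=imaging.get_image('top');b=cv2.resize(d['img'][160:290,220:380,::-1],None,fx=3.07,fy=3.07,interpolation=cv2.INTER_CUBIC)
cv2.imwrite('pics/p4a.png',a);cv2.imwrite('pics/p4b.png',b)
```

```text
(no output)
```

View pics/p4b.png

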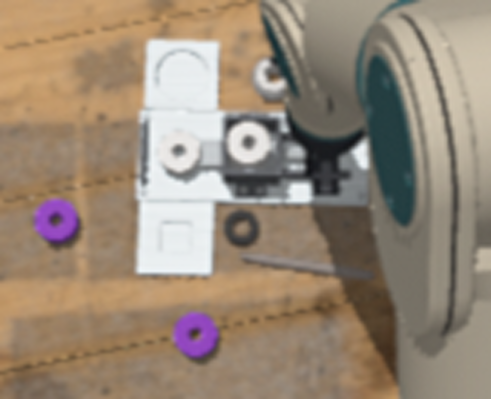

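View pics/p4a.png

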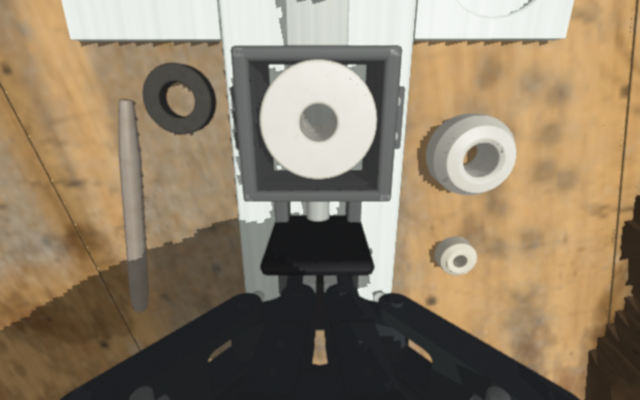

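The top view shows the bush ejected at crop (179,152), near feeder x≈70, and bush 3 still in the magazine. I'll back off to let the plunger return, then rise.

```bash
python3 -m inch '[0,1,0,0,0,0,0, 0,2,0,0,0,0,0, 0,3.5,0,0,0,0,0, 0,5,0,0,0,0,0, 0,6.5,0,0,0,0,0, 0,8,0,0,0,0,0, 0,9.5,0,0,0,0,0, 0,11,0,0,0,0,0, 0,12.5,0,0,0,0,0, 0,13.5,0,0,0,0,0, 0,13.5,0,0,0,0,0]'; python3 -m inch '[0,0,-4,0,0,0,0, 0,0,-8,0,0,0,0, 0,0,-12,0,0,0,0, 0,0,-16,0,0,0,0, 0,0,-17,0,0,0,0, 0,0,-17,0,0,0,0]'
python3 - <<'E'
from h import *
p=np.load('pose.npy')
plan(F2W(p,[70,60,200])[0],p[2]+np.pi/2)
d=imaging.get_image('top');np.savez('t5.npz',**d);b=cv2.resize(d['img'][160:290,220:380,::-1],None,fx=4.6,fy=4.6,interpolation=cv2.INTER_CUBIC)
cv2.imwrite('pics/p5.png',b)
E
```

```text
clock: 7.0
eef_pos: [532.1, -160.2, 30.3]
tool_rot: [-1.571, -0.001, -1.787]
force: [0.3, 0.5, 0.5]
width: -0.4
clock: 7.6
eef_pos: [534.0, -157.5, 202.1]
tool_rot: [-1.567, 0.0, -1.783]
force: [0.2, -0.9, 0.5]
width: -0.1
clock 7.6 at [ 534.  -157.5  202.1] az -1.7829 F [ 0.2 -0.9  0.5] w -0.1
shift cm [-25.87   0.19  -6.11] rotvec deg [-0.17 90.08 -0.19]
```

View pics/p5.png

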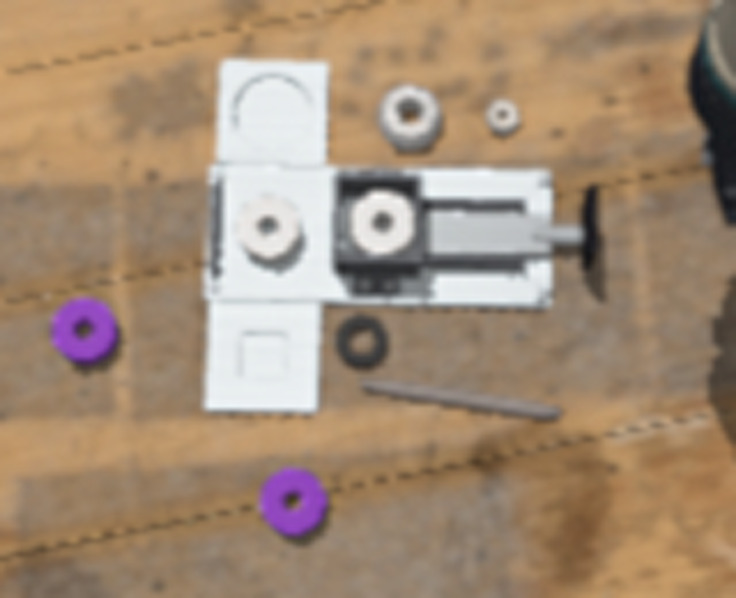

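The top view shows the plunger back home at (592,228) and the remaining stack lower in the magazine at (382,222). The ejected bush is alone at (268,226). I'll move over to its near side, fingers part-open as a cradle and turned 90°.

```bash
python3 -m inch '[0.26,-25.8,0.2,-6.1,0,90,0, 0.26,-25.8,0.2,-6.1,0,90,0, 0.26,-25.8,0.2,-6.1,0,90,0, 0.26,-25.8,0.2,-6.1,0,90,0, 0.26,-25.8,0.2,-6.1,0,90,0, 0.26,-25.8,0.2,-6.1,0,90,0, 0.26,-25.8,0.2,-6.1,0,90,0, 0.26,-25.8,0.2,-6.1,0,90,0, 0.26,-25.8,0.2,-6.1,0,90,0, 0.26,-25.8,0.2,-6.1,0,90,0, 0.26,-25.8,0.2,-6.1,0,90,0, 0.26,-25.8,0.2,-6.1,0,90,0]'
python3 - <<'E'
from h import *
p=np.load('pose.npy')
plan(F2W(p,[70,60,200])[0],p[2]+np.pi/2);print(ctrl.read_state()['qpos'])
d=imaging.get_image('wrist');np.savez('w6.npz',**d);cv2.imwrite('pics/p6.png',d['img'][:,:,::-1])
for X in [[70,0,29],[71,-80.5,7.5],[71,-80.5,2.5],[106,-115.5,7.5],[36,-115.5,7.5],[110,-45,8],[110,45,8]]: print(X,proj(d,F2W(p,X)).round(1))
E
```

```text
clock: 8.85
eef_pos: [526.2, 107.0, 196.2]
tool_rot: [-1.568, -0.003, 2.929]
force: [-0.5, 0.4, -0.8]
width: 22.1
clock 8.85 at [526.2 107.  196.2] az 2.9289 F [-0.5  0.4 -0.8] w 22.1
shift cm [-0.21 -0.38 -0.18] rotvec deg [-0.15  0.04  0.19]
[-0.36618123  0.5189311   0.16675975  1.8720622  -0.11780059  0.76424463
 -1.91894909]
[70, 0, 29] [[316.9 111.4]]
[71, -80.5, 7.5] [[315.7  20. ]]
[71, -80.5, 2.5] [[315.7  21.1]]
[106, -115.5, 7.5] [[276.2 -24.3]]
[36, -115.5, 7.5] [[354.9 -24.2]]
[110, -45, 8] [[275.1  61.5]]
[110, 45, 8] [[278.9 154.5]]
```

View pics/p6.png

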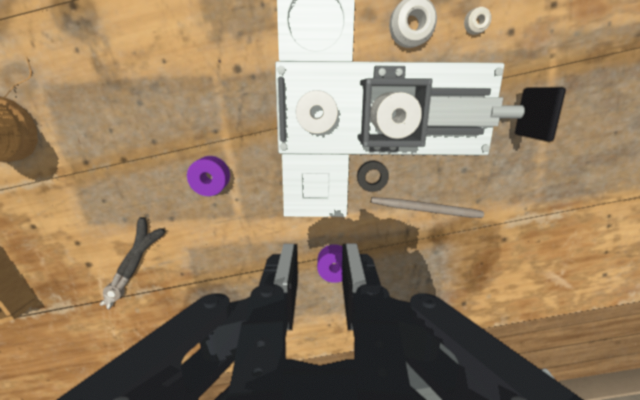

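The wrist view shows the ejected bush top at (317,112), the recess at (315,20), and the stack in the magazine at (399,116). Now I'll measure the bush and recess.

Run:
```python
from h import *
p=np.load('pose.npy')
d=dict(np.load('w6.npz'));g=cv2.cvtColor(d['img'],cv2.COLOR_RGB2GRAY)
for (a,b,c,e),s in {(80,145,285,350):'bush',(0,60,275,360):'rec'}.items():
    im=cv2.resize(g[a:b,c:e],None,fx=4,fy=4,interpolation=cv2.INTER_CUBIC)
    C=cv2.HoughCircles(im,cv2.HOUGH_GRADIENT,1,60,param1=60,param2=12,minRadius=60,maxRadius=130);print(s,None if C is None else (C[0,:3]/4+[c,a,0]).round(1))
c,s=np.cos(p[2]),np.sin(p[2]);inv=lambda W:np.array([c*(W[0]-p[0])+s*(W[1]-p[1]),-s*(W[0]-p[0])+c*(W[1]-p[1])])
for n,uv,z in [('bush',(317,112),29),('purple',(335,263),21),('base FL',(277.5,62),8),('base NL',(277.5,154),8),('endstop right edge',(286,113),14)]:
    W=ray(d,uv,z)[0];print(n,W.round(1),inv(W).round(1))
im=d['img'][0:150,260:440,::-1];cv2.imwrite('pics/p6c.png',cv2.resize(im,None,fx=4,fy=4,interpolation=cv2.INTER_CUBIC))
```

```text
bush [[312.4 110.1  25.2]]
rec [[316.4  19.1  27.3]]
bush [586.8  95.5  29. ] [69.9  0.5]
purple [420.2 111.2  21. ] [ 49.9 166.7]
base FL [638.9 123.    8. ] [107.7 -44.6]
base NL [552.6 145.5   8. ] [111.5  44.5]
endstop right edge [591.4 126.   14. ] [100.6   2.4]
```

View pics/p6c.png

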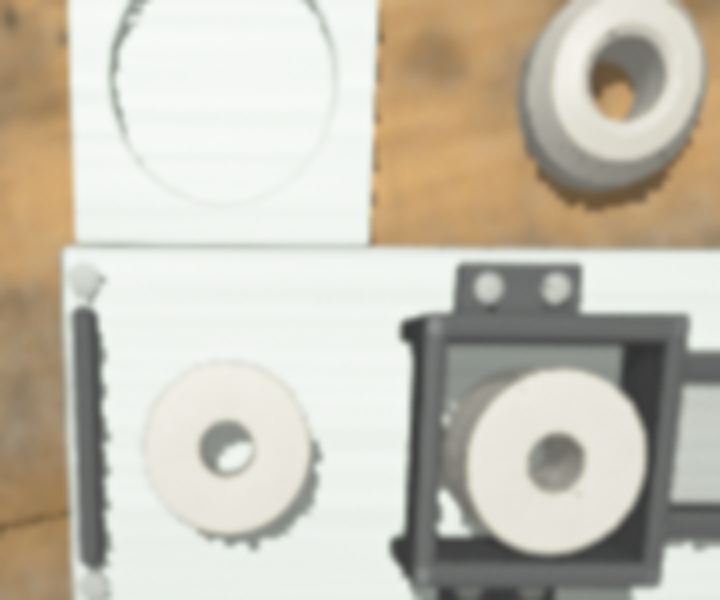

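Bush centre measures feeder (70, 0.5). I'll descend on its near side.

```bash
python3 -m inch '[0.26,-0.2,4.5,-0.2,0,0,0, 0.26,-0.2,9,-0.2,0,0,0, 0.26,-0.2,13,-0.2,0,0,0, 0.26,-0.2,16,-0.2,0,0,0, 0.26,-0.2,17.2,-0.2,0,0,0, 0.26,-0.2,17.8,-0.2,0,0,0, 0.26,-0.2,18.3,-0.2,0,0,0, 0.26,-0.2,18.3,-0.2,0,0,0]'
python3 - <<'E'
from h import *
p=np.load('pose.npy')
plan(F2W(p,[70,40,12])[0],p[2]+np.pi/2)
d=imaging.get_image('wrist');np.savez('w7.npz',**d);cv2.imwrite('pics/p7.png',d['img'][:,:,::-1])
E
```

```text
clock: 9.7
eef_pos: [530.6, 108.7, 15.9]
tool_rot: [-1.571, 0.001, 2.929]
force: [-0.6, 0.5, 0.6]
width: 22.1
clock 9.7 at [530.6 108.7  15.9] az 2.9288 F [-0.6  0.5  0.6] w 22.1
shift cm [-1.83  0.39  0.08] rotvec deg [ 0.03  0.04 -0.06]
```

View pics/p7.png

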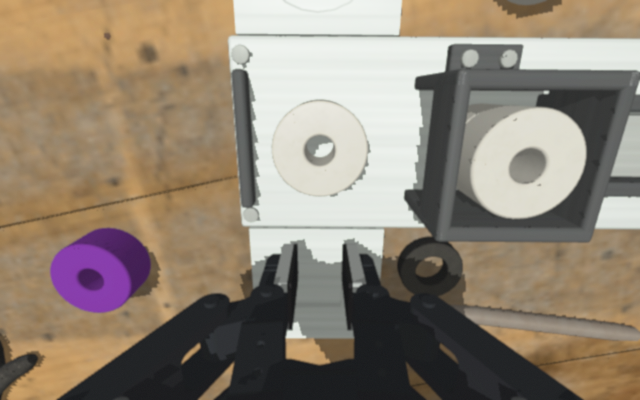

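The wrist view shows the gap between the fingers (u 298–343) centred on the bush (320,148). The end stop (u≤256) and the ring (u≥398) are both clear. I'll lower slightly and start pushing.

```bash
python3 -m inch '[0.26,0,0.3,0,0,0,0, 0.26,-1,0.35,0.1,0,0,0, 0.26,-1.8,0.35,0.1,0,0,0, 0.26,-2.4,0.35,0.1,0,0,0, 0.26,-2.8,0.35,0.1,0,0,0, 0.26,-3.2,0.35,0.1,0,0,0, 0.26,-3.6,0.35,0.1,0,0,0, 0.26,-4,0.35,0.1,0,0,0, 0.26,-4,0.35,0.1,0,0,0]'
python3 - <<'E'
from h import *
p=np.load('pose.npy')
plan(F2W(p,[70,-53,12])[0],p[2]+np.pi/2)
d=imaging.get_image('wrist');cv2.imwrite('pics/p8.png',d['img'][:,:,::-1])
E
```

```text
clock: 10.65
eef_pos: [569.6, 98.8, 11.8]
tool_rot: [-1.571, 0.001, 2.928]
force: [-0.5, -0.0, -0.3]
width: 22.1
clock 10.65 at [569.6  98.8  11.8] az 2.9281 F [-0.5 -0.  -0.3] w 22.1
shift cm [-7.11 -0.01 -0.06] rotvec deg [ 0.   -0.   -0.05]
```

View pics/p8.png

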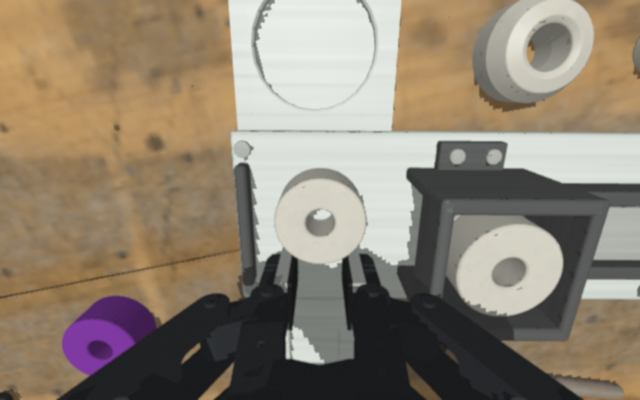

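The bush sits at (320,221), nested between the two fingertips, with the recess ahead at (315,45) and no force on the arm. I'll carry on pushing.

```bash
python3 -m inch '[0.26,-0.5,0,-0.05,0,0,0, 0.26,-1,0,-0.05,0,0,0, 0.26,-1.5,0,-0.1,0,0,0, 0.26,-2,0,-0.1,0,0,0, 0.26,-2.5,0,-0.1,0,0,0, 0.26,-3,0,-0.1,0,0,0, 0.26,-3.5,0,-0.1,0,0,0, 0.26,-4,0,-0.1,0,0,0, 0.26,-4.5,0,-0.1,0,0,0, 0.26,-5,0,-0.1,0,0,0, 0.26,-5,0,-0.1,0,0,0]'
python3 - <<'E'
from h import *
p=np.load('pose.npy')
plan(F2W(p,[71,-53,12])[0],p[2]+np.pi/2)
d=imaging.get_image('wrist');cv2.imwrite('pics/p9.png',d['img'][:,:,::-1])
E
```

```text
clock: 11.8
eef_pos: [619.2, 89.2, 11.9]
tool_rot: [-1.571, 0.002, 2.928]
force: [-0.5, -0.2, -0.6]
width: 22.3
clock 11.8 at [619.2  89.2  11.9] az 2.928 F [-0.5 -0.2 -0.6] w 22.3
shift cm [-2.05 -0.   -0.05] rotvec deg [ 0.01 -0.01 -0.09]
```

View pics/p9.png

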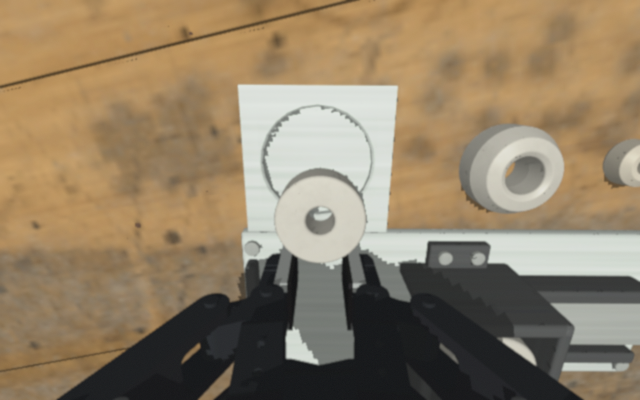

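The bush at (320,219) is tracking straight towards the recess at (318,158). I'll calculate how far is left.

Run:
```python
from h import *
p=np.load('pose.npy');d=imaging.get_image('wrist')
c,s=np.cos(p[2]),np.sin(p[2]);inv=lambda W:np.array([c*(W[0]-p[0])+s*(W[1]-p[1]),-s*(W[0]-p[0])+c*(W[1]-p[1])])
print('bush',inv(ray(d,(320,216),29)[0]),'rec',inv(ray(d,(318,158),7.5)[0]),'rec near rim',inv(ray(d,(318,211),7.5)[0]),'far rim',inv(ray(d,(318,106),7.5)[0]),'tcp',inv(ctrl.read_state()['eef_pos']))
```

```text
bush [ 70.06742395 -62.92071383] rec [ 70.96335615 -83.4213748 ] rec near rim [ 71.01910309 -56.95761881] far rim [  70.91412957 -106.78983913] tcp [ 70.53754353 -31.80165657]
```

```bash
python3 -m inch '[0.26,-0.4,0,-0.05,0,0,0, 0.26,-0.8,0,-0.05,0,0,0, 0.26,-1.2,0,-0.05,0,0,0, 0.26,-1.5,0,-0.05,0,0,0, 0.26,-1.8,0,-0.05,0,0,0, 0.26,-1.8,0,-0.05,0,0,0]'
python3 - <<'E'
from h import *
p=np.load('pose.npy')
plan(F2W(p,[71,-53,12])[0],p[2]+np.pi/2)
d=imaging.get_image('wrist');cv2.imwrite('pics/p10.png',d['img'][:,:,::-1])
E
```

```text
clock: 12.5
eef_pos: [636.4, 86.0, 11.8]
tool_rot: [-1.571, 0.001, 2.928]
force: [-0.1, 0.2, -0.3]
width: 22.2
clock 12.5 at [636.4  86.   11.8] az 2.9282 F [-0.1  0.2 -0.3] w 22.2
shift cm [-0.31 -0.02  0.  ] rotvec deg [ 0.01  0.   -0.05]
```

View pics/p10.png

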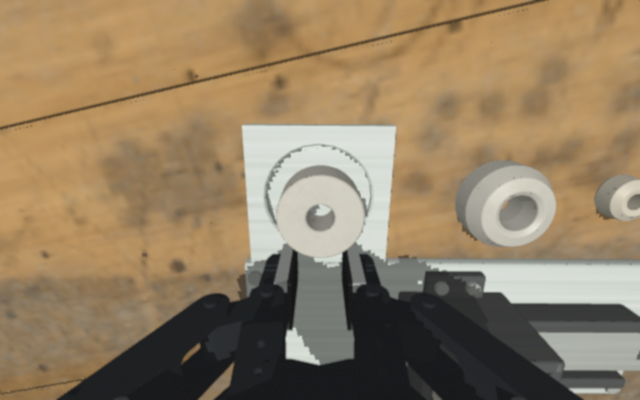

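Run:
```python
from h import *
p=np.load('pose.npy');d=imaging.get_image('wrist')
c,s=np.cos(p[2]),np.sin(p[2]);inv=lambda W:np.array([c*(W[0]-p[0])+s*(W[1]-p[1]),-s*(W[0]-p[0])+c*(W[1]-p[1])])
r=lambda uv,z:inv(ray(d,uv,z)[0]).round(1)
print('far rim',r((318,145),7.5),'plate far edge',r((319,126),7.5))
for z in (23.5,29):
  print(z,'bush c',r((320,213),z),'diam',r((276,213),z)-r((364,213),z))
im=d['img'][110:270,230:410,::-1];cv2.imwrite('pics/p10c.png',cv2.resize(im,None,fx=3.7,fy=3.7,interpolation=cv2.INTER_CUBIC))
e=imaging.get_image('scene');cv2.imwrite('pics/p10s.png',cv2.resize(e['img'][160:250,260:380,::-1],None,fx=6,fy=6,interpolation=cv2.INTER_CUBIC))
```

```text
far rim [  71.4 -107.1] plate far edge [  71.  -115.7]
23.5 bush c [ 70.6 -79.8] diam [38.7  0. ]
29 bush c [ 70.6 -82. ] diam [37.1  0. ]
```

View pics/p10c.png

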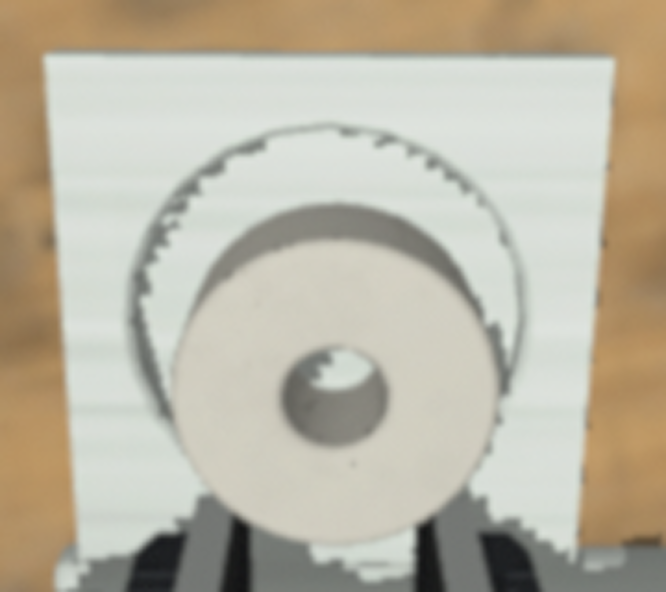

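View pics/p10s.png

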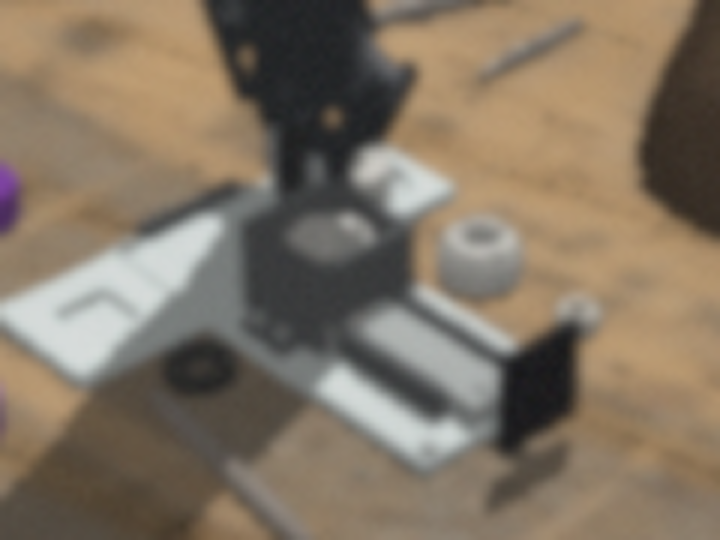

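Run:
```python
from h import *
p=np.load('pose.npy');d=imaging.get_image('wrist')
c,s=np.cos(p[2]),np.sin(p[2]);inv=lambda W:np.array([c*(W[0]-p[0])+s*(W[1]-p[1]),-s*(W[0]-p[0])+c*(W[1]-p[1])])
r=lambda uv,z:inv(ray(d,uv,z)[0])
f=lambda x,y:(230+(x+.5)/3.7-.5,110+(y+.5)/3.7-.5)
for zb in (2.5,7.5):
  zt=zb+21
  print(zb,'foot far',r(f(338,203),zb)[1],'top far',r(f(335,240),zt)[1],'top near',r(f(335,543),zt)[1],'LR',r(f(173,392),zt)[0]-r(f(502,392),zt)[0])
```

```text
2.5 foot far -96.59685611684648 top far -96.98449038252771 top near -58.079353587619025 LR 39.22941173156518
7.5 foot far -97.7151703093493 top far -98.2682205601704 top near -60.85649416117138 LR 37.72355373614974
```

The "dropped" hypothesis (foot at 2.5 mm) gives a 39.2 mm diameter against 37.7 mm if it were still up. The centre is about 3 mm short of the recess centre. I'll nudge 3 mm more to seat it fully, then back off and rise.

```bash
python3 -m inch '[0.26,-0.2,0,0,0,0,0, 0.26,-0.35,0,0,0,0,0, 0.26,-0.35,0,0,0,0,0]'; python3 -m inch '[0.26,0.5,0,0,0,0,0, 0.26,1.5,0,0,0,0,0, 0.26,3,0,0,0,0,0, 0.26,3,0,0,0,0,0, 0.26,3,-4,0,0,0,0, 0.26,3,-8,0,0,0,0, 0.26,3,-12,0,0,0,0, 0.26,3,-12,0,0,0,0]'
python3 - <<'E'
from h import *
d=imaging.get_image('wrist');cv2.imwrite('pics/p11.png',d['img'][:,:,::-1])
p=np.load('pose.npy')
c,s=np.cos(p[2]),np.sin(p[2])
for X in [[71,-80.5,23.5],[51,-80.5,23.5],[91,-80.5,23.5],[71,-60.5,23.5],[71,-100.5,23.5],[71,-106.5,7.5],[71,-54.5,7.5]]: print(X,proj(d,F2W(p,X)).round(1))
im=d['img'][:,:,::-1][60:260,230:430];cv2.imwrite('pics/p11c.png',cv2.resize(im,None,fx=3,fy=3,interpolation=cv2.INTER_CUBIC))
e=imaging.get_image('top');b=cv2.resize(e['img'][160:290,220:380,::-1],None,fx=4.6,fy=4.6,interpolation=cv2.INTER_CUBIC);cv2.imwrite('pics/p11t.png',b)
E
```

```text
clock: 13.0
eef_pos: [639.1, 85.5, 11.8]
tool_rot: [-1.571, -0.0, 2.928]
force: [-1.2, 0.8, 0.5]
width: 22.0
clock: 13.8
eef_pos: [614.3, 92.1, 137.8]
tool_rot: [-1.575, 0.011, 2.928]
force: [1.6, -0.3, -0.1]
width: 22.1
[71, -80.5, 23.5] [[321.4 129.2]]
[51, -80.5, 23.5] [[346.5 129.2]]
[91, -80.5, 23.5] [[296.3 129.2]]
[71, -60.5, 23.5] [[321.4 154.2]]
[71, -100.5, 23.5] [[321.4 103.1]]
[71, -106.5, 7.5] [[321.4  94.9]]
[71, -54.5, 7.5] [[321.3 157.8]]
```

View pics/p11.png

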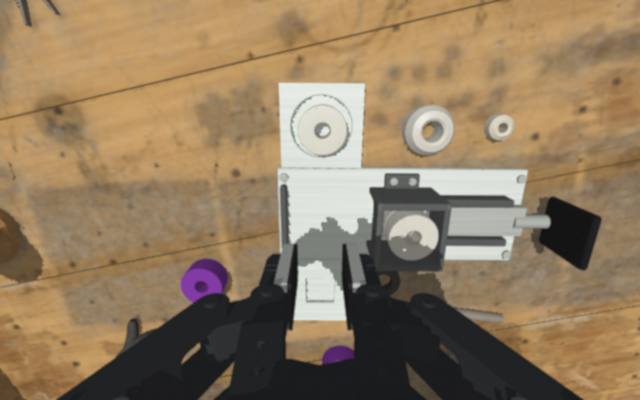

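View pics/p11c.png

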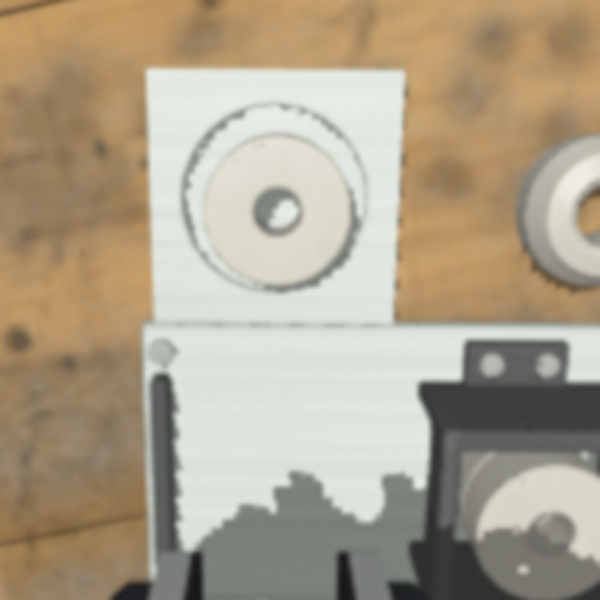

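The bush lies wholly inside the recess rim. Its top circle spans crop 203–352 × 133–287, or 49.7 × 51.3 px, and 50.2 × 51.1 px is predicted for flat on the floor. I'll retreat and compare the whole scene with the start.

```bash
python3 -m inch '[0.26,3,-8,0,0,0,0, 0.26,6,-10,0,0,0,0, 0.26,9,-10,0,0,0,0, 0.26,11,-10,0,0,0,0, 0.26,11,-10,0,0,0,0, 0.26,11,-10,0,0,0,0, 0.26,11,-10,0,0,0,0]'
python3 - <<'E'
from h import *
for n,(a,b,c,e),f in [('top',(160,300,170,450),2.8),('scene',(170,260,230,370),5.5)]:
    d=imaging.get_image(n);im=d['img'][:,:,::-1]
    x=np.vstack([cv2.resize(q[a:b,c:e],None,fx=f if n=='scene' else f,fy=f,interpolation=cv2.INTER_CUBIC) for q in ([im] if n=='scene' else [im])])
    cv2.imwrite(f'pics/p12{n}.png',x)
E
```

```text
clock: 14.6
eef_pos: [503.2, 114.6, 231.0]
tool_rot: [-1.57, -0.0, 2.928]
force: [0.3, -0.2, 0.4]
width: 22.3
```

View pics/p12top.png

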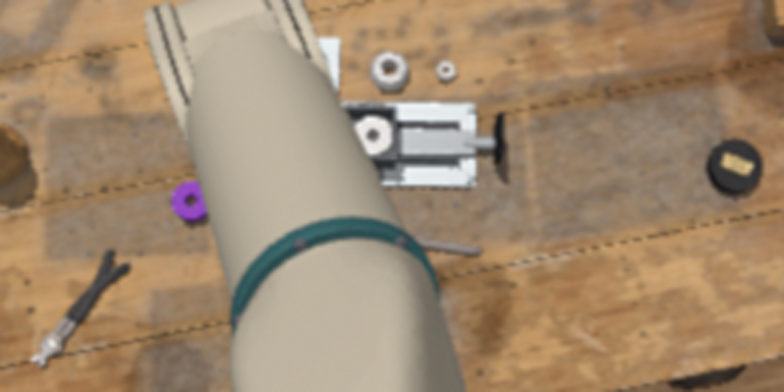

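View pics/p12scene.png

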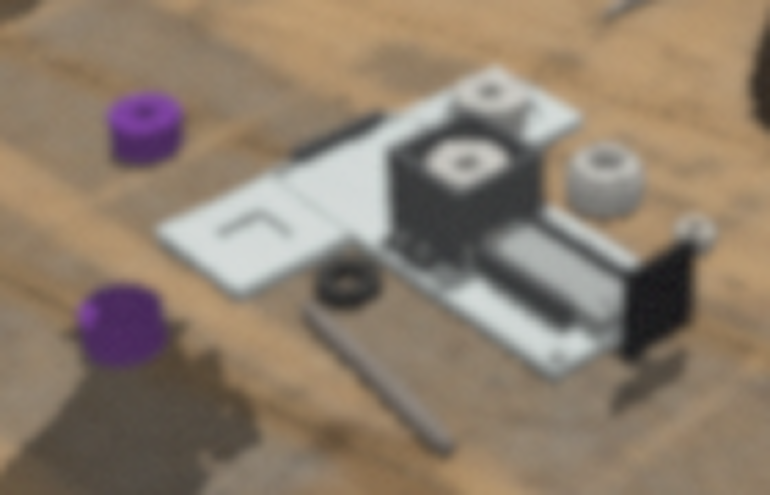

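The scene view shows the ejected bush upright in the recess at crop (492,100), with the stack in the magazine at (465,160) and the plunger home. The block, collar, ring, punch and both purple bushes are at the same crop pixels as at the start. Handing in.

```bash
python3 -c "
from cell import finish_job
print(finish_job())"
```

```text
the job is handed in; nothing more can be done
None
```

The job is done and handed in at about 14.7 s of the 54 s allowed. The bush lies flat in the round recess, and the plunger is back home.

- **Pressing:** I pushed the plunger once with the shut fingers until it hit its hard stop, where the force rose from 12 to 25 N with no further motion. One bush came out. When I backed off, the plunger returned and the stack dropped.
- **Nudging:** I slid the bush about 80 mm along the plate, cradled between the slightly open fingertips, without gripping or lifting it.

**Last checks:**
- **Bush:** it is inside the recess rim. Its top measures 49.7 × 51.3 px, against 50.2 × 51.1 px predicted for lying flat on the recess floor.
- **Surroundings:** the block, collar, ring, punch and both purple look-alikes are where they started in the scene view. I checked the cutters and tin only by eye in the last top view and saw nothing disturbed.
- **Robot:** the gripper is about 230 mm up, with no contact force.
- **Not confirmed:** the arm hid the recess in the last top view, so I checked the seating in the wrist and scene views only.
- **Disagreements:** the two cameras differed by about 3–4 mm on the feeder's position at the start. In the first wrist picture the pad's edge was about 7 px off my prediction. I found the pad by contact force instead, so neither mattered.

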